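Lock the belt guard of a disc sander with a panel key

TASK

Take the butterfly-headed panel key out of the wooden block, set it in the lock on the sander's belt-guard cover and, without pressing hard, turn it gently back and forth until it drops fully home over the blade inside. Then turn it clockwise, about a quarter turn to the stop, so that the cover is locked, lift the key off and stand it back in its pocket in the block. Leave the box spanner, ear defenders and push block where they are.

Things in the scene. Friction and masses are not known exactly. Their poses are not given: they have to be found in the camera images.
- key_head (a point): middle of the butterfly head (two round lobes) of the loose steel panel key, which stands upright in a pocket of the block. The head is 12 mm thick along this point's x, 56 mm wide along y and 24 mm high, the point half-way up. z points up the key. Below it a 16 mm neck, then the barrel. Key 74 mm tall, about 0.16 kg
- key_mouth (a point): centre of the lower face of the key's barrel, 62 mm straight below key_head. The barrel is round, 27 mm across, 40 mm long. In its lower face is a slot 7.5 by 19 mm, 14 mm deep, its long way along the wings (key_head's y); it fits over the lock's blade either way round
- lock (a point): on the axis of the lock (z up), on the floor of its round pocket, 22 mm below the rim of its steel collar. x and y are those of the sander; x runs along the guard. The collar is 53 mm across and 5 mm proud of the yellow cover; the pocket is 29.6 mm across, flaring to 37 mm in its top 5 mm. Nothing within 65 mm stands higher than the collar
- latch (a joint): turn of the latch, rad, clockwise from above: 0 open stop, 1.57 locked stop, a quarter turn; it starts at 0 to 0.2 and needs about 0.1 N m. It tells nothing of the angle at which the blade is fixed on it. The key has 0.1 to 0.2 rad of play either way on the blade before it drives the latch
- cover (a joint): hinge of the yellow guard cover, rad: 0 shut, grows as it is lifted; it starts shut and lies there by its weight
- block: dark wooden key block, 75 by 185 by 42 mm high, fixed to the bench; origin at the centre of its underside, long side along its y. Two round pockets 34 mm across and 27 mm deep, 95 mm apart along y
- pocket_a (a point): centre of the floor of the pocket at the block's -y end, 15 mm above the bench, 27 mm below the block's top. The key or the box spanner stands in it, upright on the floor
- pocket_b (a point): centre of the floor of the pocket at the block's +y end, 15 mm above the bench, 27 mm below the block's top. It holds the other of the two
- spanner_bar (a point): box spanner in the other pocket: steel tube 24 mm across with a thin round cross-bar 81 mm long at the top. The point is the middle of the bar, 62 mm above its foot. To be left alone
- ear_defenders_mid (a point): yellow ear defenders on the bench, about 165 by 150 by 90 mm; the point is midway between the cups. To be left alone
- push_block_mid (a point): dark red wooden push block with two horns, 260 by 60 by 115 mm; the point is near its middle. To be left alone
- key: the whole panel key; its origin is at key_mouth, its z points up the key
- sander: the bench disc sander, fixed, 340 by 400 mm tray base, origin at the centre of its underside; belt guard along its -y side, 200 mm disc and small table at its +y side (up to 230 mm high)
- blade_top (a point): centre of the top of the flat steel blade in the lock, 11 mm above the pocket floor. Blade 17 by 5.5 mm, its long way within 45 degrees of the lock's x, at an angle not given. Set on it wrongly, the key stops about 10 mm up; within about 0.1 rad of right it drops to the floor. A push of 3 to 6 N while rocking does not turn the blade
Things that resemble listed ones, but are neither listed nor needed, are in the scene too. What is shaped like the key but blue or orange is not meant.

How it is judged:
On the way, in this order (a step that is already met when the one before it is completed fails the run):
1. the key has dropped fully home over the blade in the lock (lower face within 3 mm of the pocket floor, upright) (z of key_mouth in the frame of lock below 0.003 m and horizontal distance between key_mouth and lock below 0.004 m and angle between key's own z axis and vertical below 0.15 rad), for 0.1 s.
2. the latch is turned to its locked stop with the key home on the blade (value of joint latch above 1.45 rad and z of key_mouth in the frame of lock below 0.006 m and horizontal distance between key_mouth and lock below 0.005 m), for 0.1 s.
At the end, for the whole second after the job is handed in: The latch is at its locked stop (1.45 rad or more), the cover is shut (under 0.03 rad), and the key stands at rest and upright (within 0.25 rad) in a pocket of the block, its lower face within 9 mm of the centre of the pocket's floor (value of joint latch above 1.45 rad and value of joint cover below 0.03 rad and (distance between key_mouth and pocket_a below 0.009 m or distance between key_mouth and pocket_b below 0.009 m) and angle between key's own z axis and vertical below 0.25 rad and linear speed of key below 0.02 m/s); the robot touches nothing.
It fails at once if the key is pressed hard on the lock before it has dropped home (over 60 N of contact force, bevels included) (z of key_mouth in the frame of lock above 0.004 m and contact force between key and sander above 60 N).
It fails at once if the box spanner is moved more than 25 mm (distance of spanner_bar from where it was at the start of the episode above 0.025 m).
It fails at once if the ear defenders or the push block are moved more than 25 mm (distance of any of ear_defenders_mid, push_block_mid from where it was at the start of the episode above 0.025 m).
It also fails if it takes over 70 s, if anything falls off the work surface, if the arm or the gripper's body presses on something with over 40 N, if the wrist force passes 120 N, or if a joint passes its speed limit or range.

ROBOT

A 6-joint arm with a two-finger parallel gripper is mounted at the origin on the work surface. World frame = base frame: x ahead of the robot, y to its left, z up, the work surface at z = 0. Lengths are in m, angles in rad, forces in N, time in s.
With the tool pointing down it reaches from about 0.35 to 0.775 m from the base axis. Payload 7.3 kg.
Tool frame: the origin (TCP) lies on the centre line of the jaws, within the pads' length; the fingertips stand tip_reach ahead of it and the grasp point (between the pads) lies 6 mm ahead of it (tip_reach is the distance from the TCP to the fingertips, in m); x points along the fingers, y is the direction in which the jaws open and shut, and the axes are right-handed (so a half turn about x gives the same grasp; the last joint's range is limited). The gripper opens to 92 mm and grips with 3 to 60 N. Pads are 19 mm wide; open, the fingers measure 130 mm over their backs; the gripper's body (75 mm by 190 mm) begins 47 mm behind the grasp point.
Start: joints at [-1.283, 0.342, 1.524, -0, 1.275, -0.146], TCP at [0.221, -0.476, 0.252] pointing down, gripper open.
Joint ranges: [-2.53, 2.53], [-0.77, 2.02], [0.04, 2.7], [-1, 4.14], [0.28, 2.66], [-3.11, 3.11]. Speed limits (rad/s): [2.57, 2.57, 3.14, 3.14, 3.14, 3.14].

INTERFACE

Orientations are given as [roll, pitch, yaw] about the fixed x, y, z axes, in that order (R = Rz(yaw) Ry(pitch) Rx(roll)).
In Python, from cell import observe, read_camera, get_calibration, hand_in, tip_reach gives the robot as it stands. The module is installed in compiled form; this text tells all that it offers.
- The arm moves only by the shell command python3 -m crank 'ROWS' [FORCE]. ROWS is JSON, a list of rows, each an object of numbers: "fingers": the opening, from -1 (shut) to 1 (fully open); "tx", "ty", "tz": the shift along the tool's x, y, z in units of 40 mm (1.0 is 40 mm); "roll": the turn about the tool's x in units of 10 degrees (1.0 is 10 degrees). In form: [{"fingers": .., "tx": .., "ty": .., "tz": .., "roll": ..}, ...]. A call has exactly 8 rows; each row is the pose to reach, as a shift and turn from the pose commanded when the call began, along the tool's axes at that moment; what a row does not reach only later rows make up. A row lasts 1/8 s, in which the tool goes at most 62.5 mm and 10.7 degrees, less where a joint would pass 70% of its speed; a pose out of reach is approached as far as the arm can. A call with a gripper value outside its range is refused whole. The fingers move at their own pace and stop on an object; FORCE is the grip in N (left out, the last holds). Time passes only in rows, so rows that repeat a pose let the fingers close, or fill a call up. It gives the time, the measured TCP pose, the force and the opening at its end, in the units of the state.
- observe(): the state, without advancing time (a new reading comes with each control period).
- read_camera(name): name is "scene" or "top" or "wrist"; returns (picture, depth): 480x640x3 uint8, red, green, blue; 480x640 float32, m along the optical axis (not along the pixel's ray), 0 where there is no reading.
- get_calibration(name): a dict with "vertical_fov" (degrees; the focal length in pixels is half the picture's height over the tangent of half this angle, whatever the lens; pixels are square), "cx", "cy" (the principal point, pixels), "pose" (4x4, takes a point from camera to world coordinates); the wrist camera has in their place "T_tool_cam" (4x4, takes a point from camera to tool coordinates, whose origin is the TCP and whose axes are the tool frame's). Camera axes: x right, y down, z forward; pixel columns grow to the right and rows downward; lengths in m; the calibration is good to about 2 mm. A picture is of the moment at which its call begins: read the wrist's pose just before it. get_calibration takes no time and is no camera call.
- hand_in(): hands the job in, once; it reports no verdict.
The state is a dict: "time": time; "qpos": joint angles; "qvel": joint speeds; "joint_efforts": joint torques, N m; "tool_pos": TCP position; "tool_rot": TCP orientation; "contact_force": force on the tool from outside, world axes, zero at the start; "torque": the same for the moment, N m; "opening": finger opening in m.
Only numpy, scipy, OpenCV 4.12 (cv2) and the standard library are available. Lean on these libraries where they do the work, as an engineer would, in place of code of your own. Each camera call takes 0.05 s, during which the arm holds its last target. There are 200 camera calls.

## Working session

There is one attempt and no reset: what is moved stays moved. The work goes in short steps, Python scripts to look and compute and a shell command to move; the robot and the scene stay as the last step left them, time stands still between calls to the robot, and variables do not carry over. Pictures are saved under pics/ and viewed, about 8 in all and at most 12, crops included, and the job is handed in when it is done.

```bash
mkdir -p pics; cat > h.py <<'E'
import numpy as np, cv2
from cell import *
from scipy.spatial.transform import Rotation as R
def K(c): return 240/np.tan(np.radians(c["vertical_fov"])/2)
def Ttool():
    s=observe(); T=np.eye(4); T[:3,:3]=R.from_euler('xyz',s["tool_rot"]).as_matrix(); T[:3,3]=s["tool_pos"]; return T
def shot(n):
    T=Ttool(); p,d=read_camera(n); c=get_calibration(n)
    P=c["pose"] if n!="wrist" else T@np.array(c["T_tool_cam"])
    return p,d,c,np.array(P)
def onplane(uv,c,P,z):
    uv=np.atleast_2d(uv).astype(float); f=K(c)
    r=np.c_[(uv[:,0]-c["cx"])/f,(uv[:,1]-c["cy"])/f,np.ones(len(uv))]@P[:3,:3].T
    o=P[:3,3]; return o+r*((z-o[2])/r[:,2])[:,None]
def cloud(d,c,P):
    v,u=np.mgrid[:480,:640]; f=K(c)
    X=np.stack([(u-c["cx"])/f*d,(v-c["cy"])/f*d,d],-1)
    return X@P[:3,:3].T+P[:3,3]
def save(n,p): cv2.imwrite("pics/"+n+".png",p[...,::-1])
E
python3 - <<'E'
from h import *
print(observe(),tip_reach)
for n in("scene","top","wrist"):
    p,d,c,P=shot(n); save(n+"0",p); np.savez("pics/"+n+"0",p=p,d=d,P=P); print(n,c)
E
```

```text
{'time': 0.0, 'qpos': array([-1.28298794e+00,  3.42679620e-01,  1.52503416e+00, -1.71848498e-05,
        1.27540374e+00, -1.46004490e-01]), 'qvel': array([-0.00108587,  0.0012613 ,  0.00198097,  0.00093757, -0.00094444,
       -0.00094037]), 'joint_efforts': array([-1.68576635e-04, -4.31240201e+01, -2.44218206e+01,  7.17753125e-02,
        5.59608615e-02, -1.60040913e-04]), 'tool_pos': array([ 0.22057963, -0.47599416,  0.25106133]), 'tool_rot': array([-1.70602458,  1.56927138,  1.86938597]), 'contact_force': array([-0.80323436, -0.42782183,  0.26585471]), 'torque': array([0.0152694 , 0.02325509, 0.02203236]), 'opening': 0.0920968159749796} 0.025
scene {'vertical_fov': 49.23624827175572, 'cx': 327.17062294623963, 'cy': 236.93091857617355, 'pose': array([[-0.40392583,  0.69574927, -0.59395023,  1.19582693],
       [ 0.91464802,  0.31866791, -0.24873633,  0.13665414],
       [ 0.01621476, -0.64372643, -0.76508389,  0.93867769],
       [ 0.        ,  0.        ,  0.        ,  1.        ]])}
top {'vertical_fov': 57.000425728763894, 'cx': 314.99573053888474, 'cy': 236.45562935952853, 'pose': array([[-0.0208352 , -0.98751857,  0.15611842,  0.38951818],
       [-0.99960629,  0.02351112,  0.01531323, -0.13207026],
       [-0.01879261, -0.1557379 , -0.98761964,  1.06152077],
       [ 0.        ,  0.        ,  0.        ,  1.        ]])}
wrist {'vertical_fov': 71.89234689410115, 'cx': 324.7234931391224, 'cy': 241.5179391747083, 'T_tool_cam': array([[ 1.23680160e-03, -2.85191030e-01,  9.58469899e-01,
        -1.33920897e-01],
       [ 9.99999115e-01,  8.23399852e-04, -1.04538938e-03,
        -6.34394622e-04],
       [-4.91068298e-04,  9.58470343e-01,  2.85191796e-01,
        -7.74332979e-02],
       [ 0.00000000e+00,  0.00000000e+00,  0.00000000e+00,
         1.00000000e+00]])}
```

View pics/top0.png

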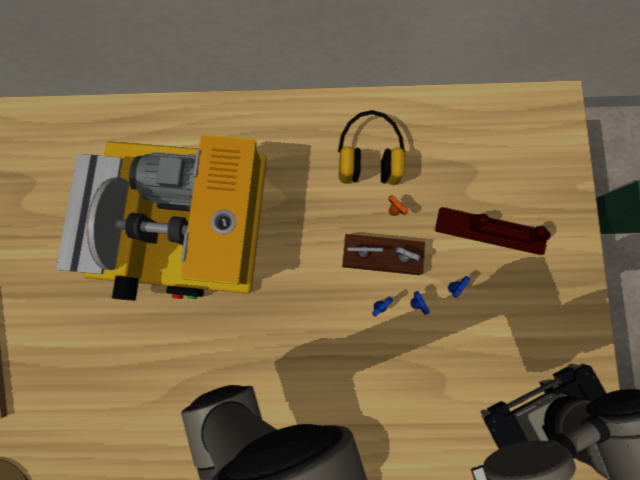

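View pics/scene0.png

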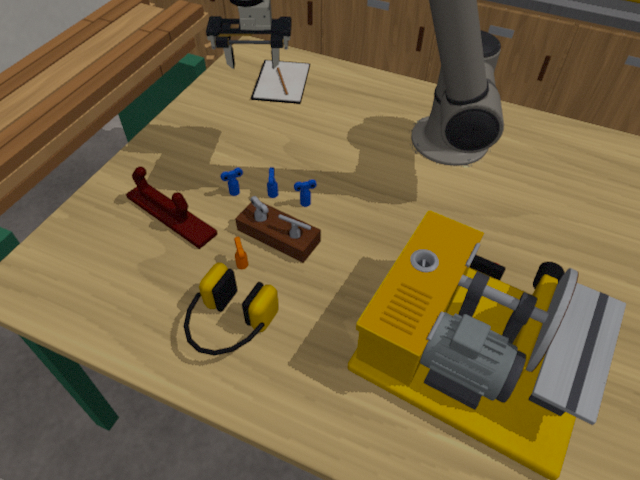

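The top view shows the lock collar at about (223,222). The key with its lobed head is at about (407,254), and the spanner with its thin bar is at (366,250). Blue and orange decoys stand around the block.

```bash
python3 - <<'E'
from h import *
D=np.load("pics/top0.npz"); d=D["d"];P=D["P"];p=D["p"];c=get_calibration("top")
X=cloud(d,c,P)
for n,u,v in(("lock",223,222),("cover",223,255),("key",407,254),("sp",366,250)):
    print(n,X[v,u])
hsv=cv2.cvtColor(p,cv2.COLOR_RGB2HSV)
def reg(u0,u1,v0,v1,m):
    M=np.zeros((480,640),bool); M[v0:v1,u0:u1]=m[v0:v1,u0:u1]; return M
for n,b,zl in(("key",(385,425,240,270),.065),("sp",(345,384,235,265),.06)):
    M=reg(*b,(X[...,2]>zl)); q=X[M]; ctr=q.mean(0); w,V=np.linalg.eigh(np.cov(q[:,:2].T)); 
    print(n,len(q),ctr,q[:,2].max(),np.sqrt(w),np.degrees(np.arctan2(V[1,1],V[0,1])))
    uv=np.argwhere(reg(*b,hsv[...,1]<70)&M); print(uv.mean(0)[::-1])
# block
M=reg(335,435,225,285,(X[...,2]>.035)&(X[...,2]<.048)); pts=X[M][:,:2].astype(np.float32); print("block",cv2.minAreaRect(pts))
M=reg(195,255,190,255,(hsv[...,1]<80)&(hsv[...,2]>90)).astype(np.uint8)
cs,_=cv2.findContours(M,0,1); k=max(cs,key=cv2.contourArea); (e)=cv2.fitEllipse(k); print(e, onplane(e[0],c,P,X[255,223,2]+.005))
# guard direction
M=reg(180,262,130,300,np.abs(X[...,2]-X[255,223,2])<.006); print("guard",cv2.minAreaRect(X[M][:,:2].astype(np.float32)))
E
```

```text
lock [0.56799088 0.07402986 0.15539334]
cover [0.49736846 0.0712104  0.16424648]
key [ 0.49974201 -0.31986219  0.08473978]
sp [ 0.51131541 -0.23004655  0.08031419]
key 167 [ 0.49836716 -0.3165568   0.10153803] 1.0615207705792935 [0.01234052 0.03075146] 112.85566144977528
[407.08860759 253.69620253]
sp 156 [ 0.50878071 -0.22306408  0.11726738] 1.0615207705792935 [0.01627791 0.03329439] 127.78585501890907
[364.14189189 249.0472973 ]
block ((0.5076158046722412, -0.2736377716064453), (0.1858242005109787, 0.07550065964460373), 82.87188720703125)
((222.99481201171875, 221.50787353515625), (23.197582244873047, 24.113544464111328), 53.94582748413086) [[0.56629638 0.07090178 0.16924648]]
guard ((0.6015353798866272, 0.09951696544885635), (0.15367071330547333, 0.3120104968547821), 83.45223236083984)
```

```bash
cat >> h.py <<'E'
def go(xyz,yaw_y=None):
    """row values to reach TCP xyz with tool y along world angle yaw_y (mod pi), deg"""
    T=Ttool(); dl=T[:3,:3].T@(np.array(xyz)-T[:3,3])
    a=np.degrees(np.arctan2(T[1,1],T[0,1])); r=0
    if yaw_y is not None: r=-((yaw_y-a+90)%180-90)   # roll + = clockwise
    print("tx %.3f ty %.3f tz %.3f roll %.2f"%(*(dl/.04),r/10),"yaw_y now %.2f"%a, "q6 %.3f"%observe()["qpos"][5])
E
python3 - <<'E'
from h import *
print(Ttool().round(4))
D=np.load("pics/top0.npz"); d=D["d"];P=D["P"];p=D["p"];c=get_calibration("top")
X=cloud(d,c,P)
for n,b in(("key",(385,430,238,272)),("sp",(343,388,235,265))):
    M=np.zeros((480,640),bool); M[b[2]:b[3],b[0]:b[1]]=1
    M&=(X[...,2]>.066)&(X[...,2]<.1)&(d>0)
    q=X[M];(ct,wh,an)=cv2.minAreaRect(q[:,:2].astype(np.float32)); print(n,len(q),ct,wh,an,q.mean(0),q[:,2].max())
go([.50,-.317,.22],0)
E
```

```text
[[-3.000e-04  4.204e-01 -9.073e-01  2.206e-01]
 [ 1.100e-03 -9.073e-01 -4.204e-01 -4.761e-01]
 [-1.000e+00 -1.100e-03 -1.000e-04  2.512e-01]
 [ 0.000e+00  0.000e+00  0.000e+00  1.000e+00]]
key 162 (0.5004285573959351, -0.32078784704208374) (0.055793460458517075, 0.014010089449584484) 65.52642059326172 [ 0.50039308 -0.31998722  0.08420364] 0.09184447106000337
sp 149 (0.5131767392158508, -0.22676999866962433) (0.07805263996124268, 0.011226517148315907) 89.20796966552734 [ 0.51358257 -0.22673294  0.07959532] 0.0851608749820183
tx 0.782 ty -0.672 tz -8.009 roll -6.51 yaw_y now -65.14 q6 -0.146
```

```bash
python3 -m crank '[{"fingers":0.3,"tx":0.75,"ty":-0.67,"tz":-8.0,"roll":-4.0},{"fingers":0.3,"tx":0.75,"ty":-0.67,"tz":-8.0,"roll":-4.0},{"fingers":0.3,"tx":0.75,"ty":-0.67,"tz":-8.0,"roll":-4.0},{"fingers":0.3,"tx":0.75,"ty":-0.67,"tz":-8.0,"roll":-4.0},{"fingers":0.3,"tx":0.75,"ty":-0.67,"tz":-8.0,"roll":-4.0},{"fingers":0.3,"tx":0.75,"ty":-0.67,"tz":-8.0,"roll":-4.0},{"fingers":0.3,"tx":0.75,"ty":-0.67,"tz":-8.0,"roll":-4.0},{"fingers":0.3,"tx":0.75,"ty":-0.67,"tz":-8.0,"roll":-4.0}]' 15
python3 - <<'E'
from h import *
p,d,c,P=shot("wrist"); save("w1",p); np.savez("pics/w1",p=p,d=d,P=P); print(Ttool().round(3))
E
```

```text
time: 1.15
tool_pos: [0.4987, -0.3185, 0.2219]
tool_rot: [-0.418, 1.57, -2.429]
contact_force: [0.3, -0.3, 0.8]
opening: 0.0597
[[-0.     0.904 -0.427  0.499]
 [-0.    -0.427 -0.904 -0.319]
 [-1.     0.     0.     0.222]
 [ 0.     0.     0.     1.   ]]
```

View pics/w1.png

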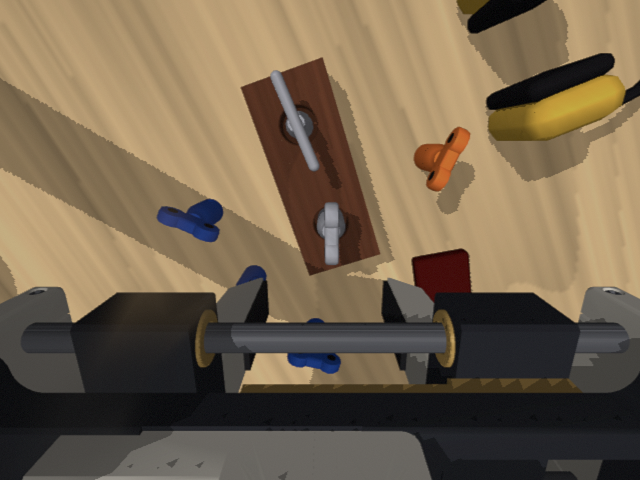

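The wrist view shows the key head at about (331,233), nearly vertical in the picture. The spanner bar is at (295,120).

```bash
python3 - <<'E'
from h import *
D=np.load("pics/w1.npz"); d=D["d"];P=D["P"];p=D["p"];c=get_calibration("wrist")
X=cloud(d,c,P); hsv=cv2.cvtColor(p,cv2.COLOR_RGB2HSV)
b=(305,360,195,275); M=np.zeros((480,640),bool); M[b[2]:b[3],b[0]:b[1]]=1
M&=(X[...,2]>.078)&(X[...,2]<.1)&(d>0)
q=X[M]; print(len(q),cv2.minAreaRect(q[:,:2].astype(np.float32)),q[:,2].min(),q[:,2].max())
uv=np.argwhere(M)[:,::-1]; print(uv.min(0),uv.max(0))
r=cv2.minAreaRect(uv.astype(np.float32)); print(r)
e=onplane(cv2.boxPoints(r),c,P,.086); m=onplane(r[0],c,P,.086)[0]; print(m,e[:,:2])
B=np.zeros_like(M);B[50:280,235:385]=1;B&=(abs(X[...,2]-.042)<.004)&(hsv[...,1]>80)
print("block",cv2.minAreaRect(X[B][:,:2].astype(np.float32)))
go([m[0],m[1],.077+.006])
E
```

```text
895 ((0.5044750571250916, -0.31768062710762024), (0.05435559153556824, 0.012176226824522018), 64.8708724975586) 0.07808285192466646 0.09105577090089301
[324 202] [338 264]
((331.0, 233.0), (62.0, 14.0), 90.0)
[ 0.50517315 -0.31589564  0.086     ] [[ 0.51106711 -0.2895401 ]
 [ 0.52146868 -0.29443516]
 [ 0.49894393 -0.34375039]
 [ 0.48795037 -0.33857728]]
block ((0.4780127704143524, -0.2664857506752014), (0.18566346168518066, 0.1406135857105255), 82.7490005493164)
tx 3.474 ty 0.119 tz -0.134 roll 0.00 yaw_y now -25.26 q6 -0.257
```

```bash
python3 -m crank '[{"fingers":0.3,"tx":1.2,"ty":0.12,"tz":-0.08,"roll":0},{"fingers":0.3,"tx":2.4,"ty":0.12,"tz":-0.08,"roll":0},{"fingers":0.3,"tx":3.0,"ty":0.12,"tz":-0.08,"roll":0},{"fingers":0.3,"tx":3.47,"ty":0.12,"tz":-0.08,"roll":0},{"fingers":0.3,"tx":3.47,"ty":0.12,"tz":-0.08,"roll":0},{"fingers":-0.8,"tx":3.47,"ty":0.12,"tz":-0.08,"roll":0},{"fingers":-1,"tx":3.47,"ty":0.12,"tz":-0.08,"roll":0},{"fingers":-1,"tx":3.47,"ty":0.12,"tz":-0.08,"roll":0}]' 30
python3 -m crank '[{"fingers":-1,"tx":0,"ty":0,"tz":0,"roll":0},{"fingers":-1,"tx":0,"ty":0,"tz":0,"roll":0},{"fingers":-1,"tx":0,"ty":0,"tz":0,"roll":0},{"fingers":-1,"tx":0,"ty":0,"tz":0,"roll":0},{"fingers":-1,"tx":0,"ty":0,"tz":0,"roll":0},{"fingers":-1,"tx":0,"ty":0,"tz":0,"roll":0},{"fingers":-1,"tx":0,"ty":0,"tz":0,"roll":0},{"fingers":-1,"tx":0,"ty":0,"tz":0,"roll":0}]' 30
python3 -c "
from h import *
print(Ttool().round(4))"
```

```text
time: 2.2
tool_pos: [0.5057, -0.317, 0.0838]
tool_rot: [1.283, 1.569, -0.726]
contact_force: [-1.2, -0.4, -0.4]
opening: 0.0345
time: 3.2
tool_pos: [0.5056, -0.3168, 0.0831]
tool_rot: [1.23, 1.57, -0.779]
contact_force: [-0.7, -0.6, 2.7]
opening: 0.0145
[[ 3.000e-04  9.052e-01 -4.249e-01  5.056e-01]
 [-3.000e-04 -4.249e-01 -9.052e-01 -3.168e-01]
 [-1.000e+00  4.000e-04  1.000e-04  8.310e-02]
 [ 0.000e+00  0.000e+00  0.000e+00  1.000e+00]]
```

```bash
python3 -m crank '[{"fingers":-1,"tx":0,"ty":0,"tz":0,"roll":0},{"fingers":-1,"tx":0,"ty":0,"tz":0,"roll":0},{"fingers":-1,"tx":0,"ty":0,"tz":0,"roll":0},{"fingers":-1,"tx":-1,"ty":0,"tz":0,"roll":0},{"fingers":-1,"tx":-2.2,"ty":0,"tz":0,"roll":0},{"fingers":-1,"tx":-3.6,"ty":0,"tz":0,"roll":0},{"fingers":-1,"tx":-4.8,"ty":0,"tz":0,"roll":0},{"fingers":-1,"tx":-4.8,"ty":0,"tz":0,"roll":0}]' 45
python3 -c "
from h import *
go([.49,-.04,.285],84)"
```

```text
time: 4.2
tool_pos: [0.5064, -0.3175, 0.2786]
tool_rot: [1.296, 1.564, -0.713]
contact_force: [-0.2, -0.0, -2.0]
opening: 0.0141
tx -0.194 ty -3.319 tz -6.106 roll 7.09 yaw_y now -25.15 q6 -0.249
```

```bash
python3 -c "
from h import *
go([.643,.063,.272],84)"
```

```text
tx 0.140 ty -0.953 tz -10.063 roll 7.09 yaw_y now -25.15 q6 -0.249
```

```bash
python3 -m crank '[{"fingers":-1,"tx":0,"ty":-0.1,"tz":-1.2,"roll":-1},{"fingers":-1,"tx":0,"ty":-0.2,"tz":-2.4,"roll":-2},{"fingers":-1,"tx":0,"ty":-0.35,"tz":-3.6,"roll":-3},{"fingers":-1,"tx":0,"ty":-0.5,"tz":-5,"roll":-4},{"fingers":-1,"tx":0,"ty":-0.6,"tz":-6.3,"roll":-5},{"fingers":-1,"tx":0,"ty":-0.7,"tz":-7.6,"roll":-6},{"fingers":-1,"tx":0,"ty":-0.85,"tz":-8.8,"roll":-7},{"fingers":-1,"tx":0.1,"ty":-0.95,"tz":-10.06,"roll":-8}]'
python3 -c "
from h import *
go([.643,.063,.248],84)"
```

```text
time: 5.2
tool_pos: [0.6417, 0.0651, 0.2687]
tool_rot: [-2.436, 1.567, -3.043]
contact_force: [1.3, -0.8, -2.2]
opening: 0.0138
tx 0.517 ty -0.025 tz 0.058 roll -2.88 yaw_y now 55.18 q6 -0.980
```

```bash
python3 -m crank '[{"fingers":-1,"tx":0.2,"ty":0,"tz":0,"roll":-1},{"fingers":-1,"tx":0.4,"ty":0,"tz":0,"roll":-2},{"fingers":-1,"tx":0.5,"ty":0,"tz":0,"roll":-2.9},{"fingers":-1,"tx":0.5,"ty":0,"tz":0,"roll":-2.9},{"fingers":-1,"tx":0.5,"ty":0,"tz":0,"roll":-2.9},{"fingers":-1,"tx":0.5,"ty":0,"tz":0,"roll":-2.9},{"fingers":-1,"tx":0.5,"ty":0,"tz":0,"roll":-2.9},{"fingers":-1,"tx":0.5,"ty":0,"tz":0,"roll":-2.9}]'
python3 - <<'E'
from h import *
p,d,c,P=shot("wrist"); np.savez("pics/w2",p=p,d=d,P=P); print(Ttool().round(4))
cr=cv2.resize(p[40:200,220:420],None,fx=3,fy=3,interpolation=cv2.INTER_CUBIC)
can=np.zeros((600,800,3),np.uint8); can[:480,:600]=cr[:480,:600]; can[400:600,530:800]=cv2.resize(p,(270,200)); save("w2",can)
E
```

```text
time: 6.2
tool_pos: [0.6421, 0.0637, 0.251]
tool_rot: [-0.3, 1.571, -0.408]
contact_force: [0.8, -0.2, -1.5]
opening: 0.0134
[[ 2.000e-04  1.074e-01  9.942e-01  6.421e-01]
 [-1.000e-04  9.942e-01 -1.074e-01  6.370e-02]
 [-1.000e+00 -1.000e-04  2.000e-04  2.510e-01]
 [ 0.000e+00  0.000e+00  0.000e+00  1.000e+00]]
```

View pics/w2.png

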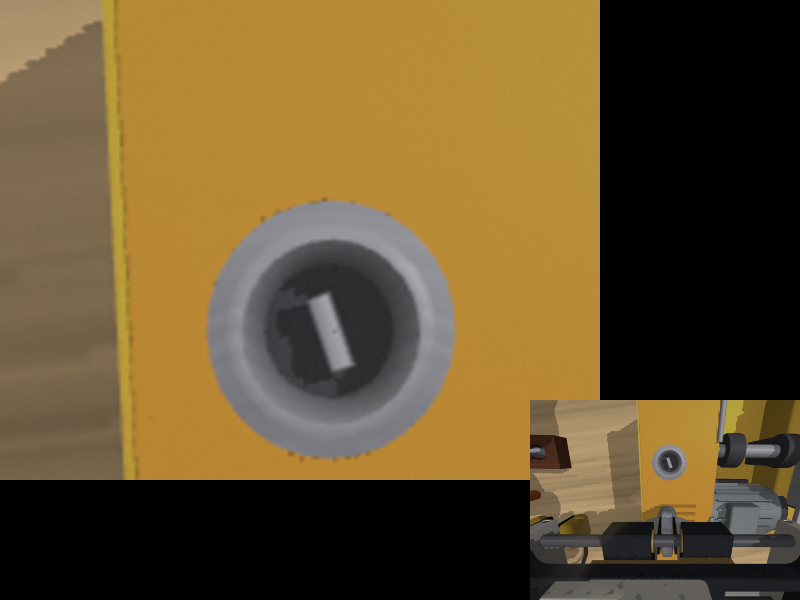

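```bash
python3 - <<'E'
from h import *
D=np.load("pics/w2.npz"); d=D["d"];P=D["P"];p=D["p"];c=get_calibration("wrist")
X=cloud(d,c,P); hsv=cv2.cvtColor(p,cv2.COLOR_RGB2HSV)
print("cover z",np.median(X[100:110,300:360,2]))
m=np.zeros((480,640),np.uint8); m[95:200,280:380]=(hsv[95:200,280:380,1]<90)
k=max(cv2.findContours(m,0,1)[0],key=cv2.contourArea); e=cv2.fitEllipse(cv2.convexHull(k)); zc=np.median(X[100:110,300:360,2])
for z in (.164,.169): print(e,onplane(e[0],c,P,z))
print("rim z",np.median(X[...,2][118:122,325:335]), X[150,330])
b=np.zeros((480,640),np.uint8); b[134:166,315:345]=(hsv[134:166,315:345,2]>105)
k=max(cv2.findContours(b,0,1)[0],key=cv2.contourArea); r=cv2.minAreaRect(k); print(r,cv2.contourArea(k))
w=onplane(cv2.boxPoints(r),c,P,.158); print("blade ctr",w.mean(0)); 
yx=np.argwhere(b)[:,::-1]; q=onplane(yx,c,P,.158)[:,:2]; W,V=np.linalg.eigh(np.cov(q.T)); print(q.mean(0),np.degrees(np.arctan2(V[1,1],V[0,1]))%180,np.sqrt(12*W))
# guard edge
ed=[]
for v in range(45,180,5):
    row=np.where(hsv[v,240:300,0]*1.0+0*v>0)[0]
g=(hsv[...,1]>150)&(hsv[...,0]>10)&(hsv[...,0]<32)&(abs(X[...,2]-zc)<.004)
pts=[X[v,np.where(g[v,230:330])[0][0]+230,:2] for v in range(45,200,3)]
pts=np.array(pts); f=cv2.fitLine(pts.astype(np.float32),cv2.DIST_HUBER,0,.01,.01).ravel(); print("guard dir",np.degrees(np.arctan2(f[1],f[0])))
# key in tool frame
T=Ttool(); Y=(X-T[:3,3])@T[:3,:3]
kk=(abs(Y[...,1])<.02)&(Y[...,0]>.0)&(Y[...,0]<.075)&(abs(Y[...,2])<.05)&(d>0)&(hsv[...,1]<60)
vu=np.argwhere(kk); print("key px",len(vu),vu.min(0),vu.max(0))
for a in np.arange(0,.075,.005):
    s=kk&(abs(Y[...,0]-a)<.0025)
    if s.sum()>5: q=Y[s]; print("x%.3f n%d y %.4f..%.4f z %.4f..%.4f"%(a,s.sum(),*np.percentile(q[:,1],[3,97]),*np.percentile(q[:,2],[3,97])))
cr=cv2.resize(p[200:400,220:430],None,fx=3.8,fy=3,interpolation=cv2.INTER_CUBIC); save("w2k",cr[:600,:800])
E
```

```text
cover z 0.163996745116398
((329.85345458984375, 149.36961364746094), (82.48099517822266, 85.53515625), 2.894253730773926) [[0.56940475 0.0757535  0.164     ]]
((329.85345458984375, 149.36961364746094), (82.48099517822266, 85.53515625), 2.894253730773926) [[0.56929605 0.07568129 0.169     ]]
rim z 0.16867959702319188 [0.56993729 0.07589051 0.15832577]
((329.800048828125, 150.39999389648438), (25.298219680786133, 6.957010269165039), 71.56504821777344) 151.0
blade ctr [0.57026441 0.07575428 0.158     ]
[0.57012776 0.07577473] 13.932139933568664 [0.00470852 0.01622676]
guard dir -6.627414
key px 1654 [254 280] [318 366]
x0.000 n209 y -0.0124..0.0134 z -0.0245..-0.0049
x0.005 n288 y -0.0134..0.0149 z -0.0252..-0.0097
x0.010 n311 y -0.0189..0.0190 z -0.0238..0.0011
x0.015 n223 y -0.0177..0.0185 z -0.0117..0.0044
x0.020 n112 y -0.0133..0.0149 z -0.0116..-0.0045
x0.025 n22 y -0.0100..0.0111 z -0.0115..-0.0095
x0.030 n14 y -0.0080..0.0094 z -0.0086..-0.0070
x0.035 n27 y -0.0089..0.0106 z -0.0083..-0.0059
x0.040 n40 y -0.0102..0.0117 z -0.0082..-0.0046
x0.045 n55 y -0.0112..0.0123 z -0.0105..-0.0034
x0.050 n111 y -0.0101..0.0121 z -0.0106..-0.0040
x0.055 n111 y -0.0106..0.0126 z -0.0106..-0.0031
x0.060 n94 y -0.0101..0.0124 z -0.0106..-0.0037
x0.065 n37 y -0.0083..0.0111 z -0.0106..-0.0056
```

```bash
python3 -c "
from h import *
go([.5684,.0748,.248],104)"
```

```text
tx 0.075 ty 0.078 tz -1.862 roll -2.02 yaw_y now 83.84 q6 -1.483
```

```bash
python3 -m crank '[{"fingers":-1,"tx":0,"ty":0,"tz":-0.6,"roll":-0.7},{"fingers":-1,"tx":0,"ty":0.08,"tz":-1.2,"roll":-1.4},{"fingers":-1,"tx":0,"ty":0.08,"tz":-1.86,"roll":-2.02},{"fingers":-1,"tx":0.07,"ty":0.08,"tz":-1.86,"roll":-2.02},{"fingers":-1,"tx":0.07,"ty":0.08,"tz":-1.86,"roll":-2.02},{"fingers":-1,"tx":0.07,"ty":0.08,"tz":-1.86,"roll":-2.02},{"fingers":-1,"tx":0.07,"ty":0.08,"tz":-1.86,"roll":-2.02},{"fingers":-1,"tx":0.07,"ty":0.08,"tz":-1.86,"roll":-2.02}]'
python3 - <<'E'
from h import *
go([.5684,.0748,.230],104); print(observe()["tool_pos"],observe()["contact_force"])
D=np.load("pics/w2.npz")
p,d,c,P=shot("wrist"); X=cloud(d,c,P); hsv=cv2.cvtColor(p,cv2.COLOR_RGB2HSV)
T=Ttool(); Y=(X-T[:3,3])@T[:3,:3]
a=cv2.resize(p[190:360,220:430],None,fx=3.5,fy=3.5,interpolation=cv2.INTER_CUBIC); save("w3",a[:600,:800])
E
```

```text
time: 7.25
tool_pos: [0.5687, 0.0748, 0.248]
tool_rot: [-2.693, 1.571, -2.448]
contact_force: [-0.2, 0.7, -2.3]
opening: 0.014
tx 0.449 ty 0.002 tz -0.007 roll 0.00 yaw_y now 104.04 q6 -1.819
[0.5686916  0.07478687 0.24795378] [-0.18913371  0.65098109 -2.28370507]
```

View pics/w3.png

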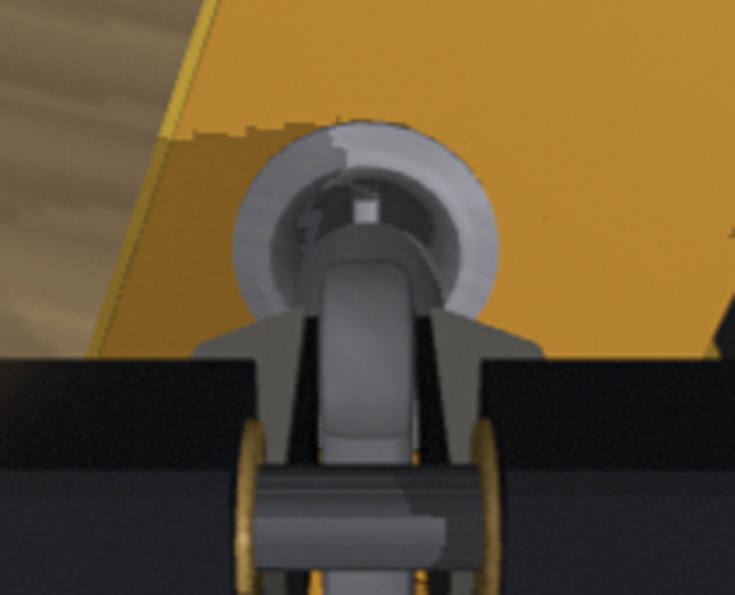

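The key is upright above the collar and its head lines up with the blade at crop pixel (366,210). I'm lowering it gently.

```bash
python3 -m crank '[{"fingers":-1,"tx":0.15,"ty":0,"tz":0,"roll":0},{"fingers":-1,"tx":0.3,"ty":0,"tz":0,"roll":0},{"fingers":-1,"tx":0.36,"ty":0,"tz":0,"roll":0},{"fingers":-1,"tx":0.42,"ty":0,"tz":0,"roll":0},{"fingers":-1,"tx":0.46,"ty":0,"tz":0,"roll":0},{"fingers":-1,"tx":0.5,"ty":0,"tz":0,"roll":0},{"fingers":-1,"tx":0.5,"ty":0,"tz":0,"roll":0},{"fingers":-1,"tx":0.5,"ty":0,"tz":0,"roll":0}]'
```

```text
time: 8.3
tool_pos: [0.5685, 0.0749, 0.2282]
tool_rot: [-0.64, 1.571, -0.395]
contact_force: [0.4, -0.3, -1.9]
opening: 0.0141
```

```bash
python3 -m crank '[{"fingers":-1,"tx":0.04,"ty":0,"tz":0,"roll":0},{"fingers":-1,"tx":0.08,"ty":0,"tz":0,"roll":0},{"fingers":-1,"tx":0.11,"ty":0,"tz":0,"roll":0},{"fingers":-1,"tx":0.14,"ty":0,"tz":0,"roll":0},{"fingers":-1,"tx":0.16,"ty":0,"tz":0,"roll":0},{"fingers":-1,"tx":0.18,"ty":0,"tz":0,"roll":0},{"fingers":-1,"tx":0.18,"ty":0,"tz":0,"roll":0},{"fingers":-1,"tx":0.18,"ty":0,"tz":0,"roll":0}]'
```

```text
time: 9.3
tool_pos: [0.5684, 0.0748, 0.2209]
tool_rot: [-2.192, 1.571, -1.947]
contact_force: [0.6, 0.1, -1.7]
opening: 0.0137
```

No contact force and already below the blade top, so I'm continuing to the floor.

```bash
python3 -m crank '[{"fingers":-1,"tx":0.03,"ty":0,"tz":0,"roll":0},{"fingers":-1,"tx":0.06,"ty":0,"tz":0,"roll":0},{"fingers":-1,"tx":0.08,"ty":0,"tz":0,"roll":0},{"fingers":-1,"tx":0.1,"ty":0,"tz":0,"roll":0},{"fingers":-1,"tx":0.12,"ty":0,"tz":0,"roll":0},{"fingers":-1,"tx":0.14,"ty":0,"tz":0,"roll":0},{"fingers":-1,"tx":0.14,"ty":0,"tz":0,"roll":0},{"fingers":-1,"tx":0.14,"ty":0,"tz":0,"roll":0}]'
```

```text
time: 10.3
tool_pos: [0.5684, 0.0748, 0.2153]
tool_rot: [-1.936, 1.571, -1.69]
contact_force: [-0.6, 0.8, -1.9]
opening: 0.0141
```

```bash
python3 -m crank '[{"fingers":-1,"tx":0.01,"ty":0,"tz":0,"roll":0},{"fingers":-1,"tx":0.02,"ty":0,"tz":0,"roll":0},{"fingers":-1,"tx":0.03,"ty":0,"tz":0,"roll":0},{"fingers":-1,"tx":0.04,"ty":0,"tz":0,"roll":0},{"fingers":-1,"tx":0.04,"ty":0,"tz":0,"roll":0},{"fingers":-1,"tx":0.04,"ty":0,"tz":0,"roll":0},{"fingers":-1,"tx":0.04,"ty":0,"tz":0,"roll":0},{"fingers":-1,"tx":0.04,"ty":0,"tz":0,"roll":0}]'
```

```text
time: 11.3
tool_pos: [0.5686, 0.0749, 0.2141]
tool_rot: [-0.318, 1.57, -0.073]
contact_force: [-1.8, 0.1, 4.7]
opening: 0.0138
```

```bash
python3 -m crank '[{"fingers":-1,"tx":-0.01,"ty":0.01,"tz":0,"roll":0.9},{"fingers":-1,"tx":-0.01,"ty":0.015,"tz":0,"roll":1.8},{"fingers":-1,"tx":-0.01,"ty":0.02,"tz":0,"roll":2.7},{"fingers":-1,"tx":-0.01,"ty":0.025,"tz":0,"roll":3.6},{"fingers":-1,"tx":-0.01,"ty":0.03,"tz":0,"roll":4.5},{"fingers":-1,"tx":-0.01,"ty":0.035,"tz":0.005,"roll":5.4},{"fingers":-1,"tx":-0.01,"ty":0.04,"tz":0.01,"roll":6.3},{"fingers":-1,"tx":-0.01,"ty":0.045,"tz":0.015,"roll":7.2}]'
python3 -c "
from h import *
go([.5684,.0748,.2145],4); print(observe()['torque'])"
```

```text
time: 12.3
tool_pos: [0.5692, 0.0767, 0.2141]
tool_rot: [0.932, 1.569, -0.084]
contact_force: [0.8, -1.0, 1.2]
opening: 0.014
tx -0.011 ty -0.042 tz 0.031 roll 2.78 yaw_y now 31.77 q6 -0.554
[ 0.04208706 -0.3247245   0.12844674]
```

```bash
python3 -m crank '[{"fingers":-1,"tx":0,"ty":0.005,"tz":0,"roll":0.7},{"fingers":-1,"tx":0,"ty":0.01,"tz":0,"roll":1.4},{"fingers":-1,"tx":0,"ty":0.015,"tz":0,"roll":1.9},{"fingers":-1,"tx":0,"ty":0.015,"tz":0,"roll":2.2},{"fingers":-1,"tx":0,"ty":0.02,"tz":0,"roll":2.5},{"fingers":-1,"tx":0,"ty":0.02,"tz":0,"roll":2.5},{"fingers":-1,"tx":0,"ty":0.02,"tz":0,"roll":2.5},{"fingers":-1,"tx":0,"ty":0.02,"tz":0,"roll":2.5}]'
python3 -c "
from h import *
go([.5684,.0748,.2145],4); print(observe()['torque'])"
```

```text
time: 13.3
tool_pos: [0.5697, 0.0771, 0.2141]
tool_rot: [1.317, 1.57, -0.131]
contact_force: [3.9, 0.1, 0.3]
opening: 0.0142
tx -0.009 ty -0.039 tz 0.053 roll 0.31 yaw_y now 7.09 q6 -0.122
[-0.06317158 -0.7336939   0.11380245]
```

```bash
python3 -m crank '[{"fingers":-1,"tx":0,"ty":0,"tz":0,"roll":0.2},{"fingers":-1,"tx":0,"ty":0,"tz":0,"roll":0.4},{"fingers":-1,"tx":0,"ty":0.005,"tz":0,"roll":0.6},{"fingers":-1,"tx":0,"ty":0.005,"tz":0,"roll":0.8},{"fingers":-1,"tx":0,"ty":0.005,"tz":0,"roll":0.8},{"fingers":-1,"tx":0,"ty":0.005,"tz":0,"roll":0.8},{"fingers":-1,"tx":0,"ty":0.005,"tz":0,"roll":0.8},{"fingers":-1,"tx":0,"ty":0.005,"tz":0,"roll":0.8}]'
python3 -c "
from h import *
go([.5684,.0748,.2145],4); print(observe()['torque'])"
```

```text
time: 14.3
tool_pos: [0.5697, 0.0772, 0.2142]
tool_rot: [1.451, 1.57, -0.137]
contact_force: [4.0, 0.2, -0.3]
opening: 0.0139
tx -0.009 ty -0.032 tz 0.061 roll -0.50 yaw_y now -0.97 q6 0.018
[-0.18134953 -1.06331635  0.27607626]
```

```bash
python3 -m crank '[{"fingers":-1,"tx":0,"ty":0,"tz":0,"roll":0.2},{"fingers":-1,"tx":0,"ty":0,"tz":0,"roll":0.4},{"fingers":-1,"tx":0,"ty":0,"tz":0,"roll":0.6},{"fingers":-1,"tx":0,"ty":0,"tz":0,"roll":0.6},{"fingers":-1,"tx":0,"ty":0,"tz":0,"roll":0.6},{"fingers":-1,"tx":0,"ty":0,"tz":0,"roll":0.6},{"fingers":-1,"tx":0,"ty":0,"tz":0,"roll":0.6},{"fingers":-1,"tx":0,"ty":0,"tz":0,"roll":0.6}]'
python3 - <<'E'
from h import *
go([.5684,.0748,.2145],4); print(observe()['torque'])
p,d,c,P=shot("wrist")
save("w4",cv2.resize(p[190:360,220:430],None,fx=3.5,fy=3.5,interpolation=cv2.INTER_CUBIC))
E
```

```text
time: 15.3
tool_pos: [0.5702, 0.0776, 0.2142]
tool_rot: [2.008, 1.569, 0.316]
contact_force: [7.0, 1.1, -2.3]
opening: 0.014
tx -0.008 ty -0.035 tz 0.076 roll -1.09 yaw_y now -6.94 q6 0.123
[ 0.23197145 -1.50053349  0.50023713]
```

View pics/w4.png

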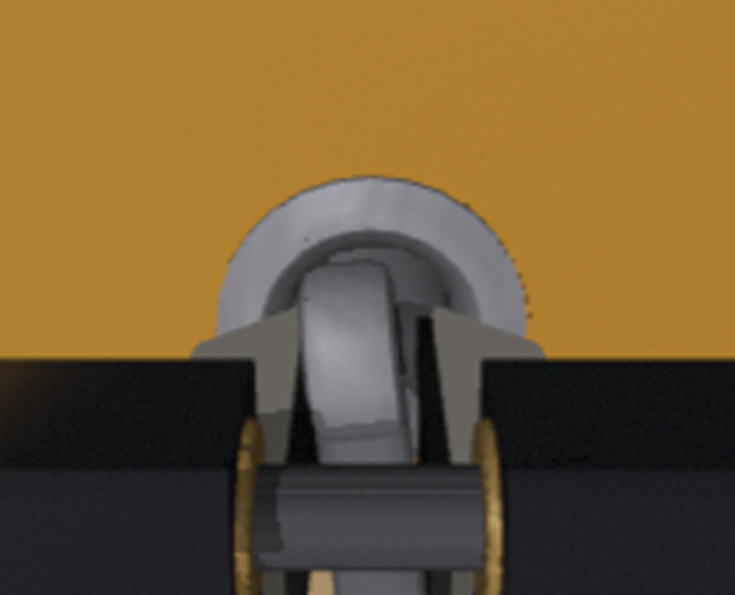

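The collar shows the key about 8° behind the jaws, and torque has climbed from 0.11 to 0.50 N m, so it is at the stop. I'm unwinding within the play and lifting.

```bash
python3 -m crank '[{"fingers":-1,"tx":0,"ty":0,"tz":0,"roll":-0.4},{"fingers":-1,"tx":0,"ty":0,"tz":0,"roll":-0.8},{"fingers":-1,"tx":0,"ty":0,"tz":0,"roll":-1.1},{"fingers":-1,"tx":0,"ty":0,"tz":0,"roll":-1.3},{"fingers":-1,"tx":0,"ty":0,"tz":0,"roll":-1.3},{"fingers":-1,"tx":0,"ty":0,"tz":0,"roll":-1.3},{"fingers":-1,"tx":0,"ty":0,"tz":0,"roll":-1.3},{"fingers":-1,"tx":0,"ty":0,"tz":0,"roll":-1.3}]'
python3 -c "
from h import *
go([.5684,.0748,.2145],4); print(observe()['torque'])"
```

```text
time: 16.35
tool_pos: [0.5694, 0.0772, 0.2142]
tool_rot: [-1.722, 1.571, 3.095]
contact_force: [1.6, 1.3, 2.7]
opening: 0.0141
tx -0.008 ty -0.030 tz 0.058 roll 0.20 yaw_y now 6.04 q6 -0.104
[ 0.11410973 -0.40015205  0.07194845]
```

Torque is down to 0.07 N m. I'm lifting straight up.

```bash
python3 -m crank '[{"fingers":-1,"tx":-0.1,"ty":0,"tz":0,"roll":0},{"fingers":-1,"tx":-0.2,"ty":0,"tz":0,"roll":0},{"fingers":-1,"tx":-0.35,"ty":0,"tz":0,"roll":0},{"fingers":-1,"tx":-0.5,"ty":0,"tz":0,"roll":0},{"fingers":-1,"tx":-0.7,"ty":0,"tz":0,"roll":0},{"fingers":-1,"tx":-1.0,"ty":0,"tz":0,"roll":0},{"fingers":-1,"tx":-1.3,"ty":0,"tz":0,"roll":0},{"fingers":-1,"tx":-1.6,"ty":0,"tz":0,"roll":0}]'
python3 -c "
from h import *
go([.5684,.0748,.27],4)
print(Ttool().round(3))"
```

```text
time: 17.35
tool_pos: [0.5695, 0.0772, 0.2792]
tool_rot: [1.232, 1.57, -0.234]
contact_force: [-0.1, 0.2, -1.7]
opening: 0.0139
tx 0.230 ty -0.035 tz 0.056 roll 0.21 yaw_y now 6.06 q6 -0.104
[[ 0.001  0.994  0.105  0.57 ]
 [-0.     0.105 -0.994  0.077]
 [-1.     0.001  0.     0.279]
 [ 0.     0.     0.     1.   ]]
```

```bash
python3 -m crank '[{"fingers":-1,"tx":0,"ty":0,"tz":0.9,"roll":0},{"fingers":-1,"tx":0,"ty":0,"tz":1.9,"roll":0},{"fingers":-1,"tx":0,"ty":0,"tz":1.9,"roll":0},{"fingers":-1,"tx":0,"ty":0,"tz":1.9,"roll":0},{"fingers":-1,"tx":0,"ty":0,"tz":1.9,"roll":0},{"fingers":-1,"tx":0,"ty":0,"tz":1.9,"roll":0},{"fingers":-1,"tx":0,"ty":0,"tz":1.9,"roll":0},{"fingers":-1,"tx":0,"ty":0,"tz":1.9,"roll":0}]'
python3 - <<'E'
from h import *
p,d,c,P=shot("wrist"); X=cloud(d,c,P); hsv=cv2.cvtColor(p,cv2.COLOR_RGB2HSV)
can=np.zeros((600,800,3),np.uint8)
can[:,:400]=cv2.resize(p[90:210,280:360],(400,600),interpolation=cv2.INTER_CUBIC); can[:,400:]=cv2.resize(p[200:350,270:370],(400,600),interpolation=cv2.INTER_CUBIC); save("w5",can)
np.savez("pics/w5",p=p,d=d,P=P)
o=[.5698,.0757]; b=(hsv[...,2]>105)&(np.hypot(X[...,0]-o[0],X[...,1]-o[1])<.0115)&(X[...,2]<.162)
yx=np.argwhere(b)[:,::-1]; q=onplane(yx,c,P,.158)[:,:2]; W,V=np.linalg.eigh(np.cov(q.T)); print(len(q),q.mean(0),np.degrees(np.arctan2(V[1,1],V[0,1]))%180,np.sqrt(12*W))
T=Ttool(); Y=(X-T[:3,3])@T[:3,:3]
kk=(abs(Y[...,1])<.02)&(Y[...,0]>-.01)&(Y[...,0]<.075)&(abs(Y[...,2])<.05)&(d>0)&(hsv[...,1]<60)
for a in np.arange(-.01,.075,.005):
    s=kk&(abs(Y[...,0]-a)<.0025)
    if s.sum()>5: q=Y[s]; print("x%.3f n%d y %.4f..%.4f z %.4f..%.4f"%(a,s.sum(),*np.percentile(q[:,1],[3,97]),*np.percentile(q[:,2],[3,97])))
E
```

```text
time: 18.35
tool_pos: [0.5774, 0.0019, 0.2781]
tool_rot: [-0.441, 1.571, -1.906]
contact_force: [-0.1, 0.2, -1.4]
opening: 0.0138
123 [0.57022748 0.07578942] 104.1157652566959 [0.00412536 0.01579284]
x-0.010 n105 y -0.0127..0.0118 z -0.0139..0.0139
x-0.005 n1720 y -0.0097..0.0093 z -0.0212..0.0234
x0.000 n618 y -0.0124..0.0124 z -0.0245..-0.0009
x0.005 n270 y -0.0143..0.0141 z -0.0254..-0.0101
x0.010 n289 y -0.0192..0.0187 z -0.0244..0.0018
x0.015 n243 y -0.0184..0.0187 z -0.0123..0.0052
x0.020 n125 y -0.0154..0.0142 z -0.0124..-0.0021
x0.025 n36 y -0.0117..0.0103 z -0.0119..-0.0027
x0.030 n30 y 0.0058..0.0077 z -0.0095..-0.0044
x0.035 n26 y -0.0098..0.0093 z -0.0095..-0.0068
x0.040 n41 y -0.0108..0.0103 z -0.0094..-0.0051
x0.045 n57 y -0.0116..0.0114 z -0.0109..-0.0036
x0.050 n105 y -0.0117..0.0114 z -0.0110..-0.0030
x0.055 n108 y -0.0113..0.0116 z -0.0108..-0.0031
x0.060 n102 y -0.0113..0.0119 z -0.0108..-0.0033
x0.065 n62 y -0.0109..0.0117 z -0.0109..-0.0028
```

View pics/w5.png

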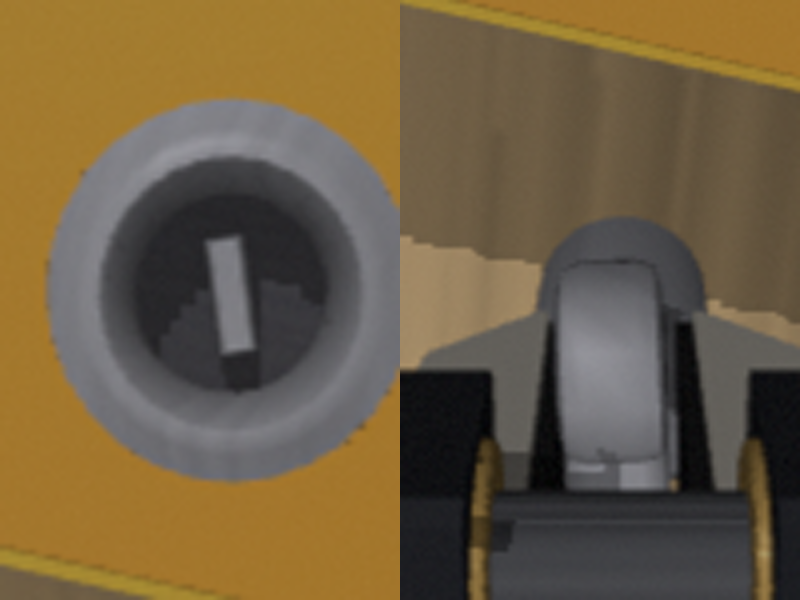

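The blade now lies at 104.1° and was at 13.9°, so it turned 89.8° clockwise and is locked. The key is still upright and centred in the jaws.

```bash
python3 -c "
from h import *
go([.5054,-.3168,.22],-25.2)"
```

```text
tx 1.453 ty -2.633 tz 7.730 roll 3.13 yaw_y now 6.07 q6 -0.235
```

```bash
python3 -m crank '[{"fingers":-1,"tx":0,"ty":-0.4,"tz":1.3,"roll":0.6},{"fingers":-1,"tx":0,"ty":-0.9,"tz":2.7,"roll":1.2},{"fingers":-1,"tx":0,"ty":-1.4,"tz":4.1,"roll":1.8},{"fingers":-1,"tx":0,"ty":-1.9,"tz":5.5,"roll":2.5},{"fingers":-1,"tx":0.5,"ty":-2.4,"tz":6.8,"roll":3.13},{"fingers":-1,"tx":1,"ty":-2.63,"tz":7.73,"roll":3.13},{"fingers":-1,"tx":1.45,"ty":-2.63,"tz":7.73,"roll":3.13},{"fingers":-1,"tx":1.45,"ty":-2.63,"tz":7.73,"roll":3.13}]'
python3 -c "
from h import *
go([.5054,-.3168,.125],-25.2)"
```

```text
time: 19.4
tool_pos: [0.5046, -0.3169, 0.2186]
tool_rot: [-1.842, 1.567, 2.429]
contact_force: [-0.2, -0.0, -1.5]
opening: 0.0137
tx 2.340 ty 0.024 tz -0.008 roll -0.01 yaw_y now -25.30 q6 -0.248
```

```bash
python3 -m crank '[{"fingers":-1,"tx":1.2,"ty":0.02,"tz":0,"roll":0},{"fingers":-1,"tx":2.2,"ty":0.02,"tz":0,"roll":0},{"fingers":-1,"tx":2.5,"ty":0.02,"tz":0,"roll":0},{"fingers":-1,"tx":2.7,"ty":0.02,"tz":0,"roll":0},{"fingers":-1,"tx":2.8,"ty":0.02,"tz":0,"roll":0},{"fingers":-1,"tx":2.9,"ty":0.02,"tz":0,"roll":0},{"fingers":-1,"tx":3.0,"ty":0.02,"tz":0,"roll":0},{"fingers":-1,"tx":3.0,"ty":0.02,"tz":0,"roll":0}]'
```

```text
time: 20.4
tool_pos: [0.5061, -0.3173, 0.1001]
tool_rot: [-1.505, 1.571, 2.767]
contact_force: [-0.2, 0.6, -1.1]
opening: 0.0142
```

The key is 10 mm into the pocket with no contact, so I'm going on to the floor.

```bash
python3 -m crank '[{"fingers":-1,"tx":0.1,"ty":0,"tz":0,"roll":0},{"fingers":-1,"tx":0.2,"ty":0,"tz":0,"roll":0},{"fingers":-1,"tx":0.3,"ty":0,"tz":0,"roll":0},{"fingers":-1,"tx":0.36,"ty":0,"tz":0,"roll":0},{"fingers":-1,"tx":0.4,"ty":0,"tz":0,"roll":0},{"fingers":-1,"tx":0.42,"ty":0,"tz":0,"roll":0},{"fingers":-1,"tx":0.42,"ty":0,"tz":0,"roll":0},{"fingers":-1,"tx":0.42,"ty":0,"tz":0,"roll":0}]'
```

```text
time: 21.4
tool_pos: [0.5063, -0.3174, 0.0835]
tool_rot: [1.225, 1.57, -0.787]
contact_force: [-0.2, -0.2, -2.3]
opening: 0.014
```

```bash
python3 -m crank '[{"fingers":-1,"tx":0.02,"ty":0,"tz":0,"roll":0},{"fingers":-1,"tx":0.02,"ty":0,"tz":0,"roll":0},{"fingers":-0.6,"tx":0.02,"ty":0,"tz":0,"roll":0},{"fingers":0,"tx":0.02,"ty":0,"tz":0,"roll":0},{"fingers":0.3,"tx":0.02,"ty":0,"tz":0,"roll":0},{"fingers":0.3,"tx":0.02,"ty":0,"tz":0,"roll":0},{"fingers":0.3,"tx":0.02,"ty":0,"tz":0,"roll":0},{"fingers":0.3,"tx":0.02,"ty":0,"tz":0,"roll":0}]'
```

```text
time: 22.4
tool_pos: [0.5062, -0.3173, 0.0825]
tool_rot: [-0.14, 1.571, -2.151]
contact_force: [0.1, -0.9, -0.8]
opening: 0.0592
```

```bash
python3 -m crank '[{"fingers":0.3,"tx":-0.3,"ty":0,"tz":0,"roll":0},{"fingers":0.3,"tx":-0.8,"ty":0,"tz":0,"roll":0},{"fingers":0.3,"tx":-1.6,"ty":0,"tz":0,"roll":0},{"fingers":0.3,"tx":-2.8,"ty":0,"tz":0,"roll":0},{"fingers":0.3,"tx":-3.8,"ty":0,"tz":0,"roll":0},{"fingers":0.3,"tx":-3.8,"ty":0,"tz":0,"roll":0},{"fingers":0.3,"tx":-3.8,"ty":0,"tz":0,"roll":0},{"fingers":0.3,"tx":-3.8,"ty":0,"tz":0,"roll":0}]'
python3 - <<'E'
from h import *
p,d,c,P=shot("wrist"); X=cloud(d,c,P); save("w6",p)
M=np.zeros((480,640),bool); M[180:275,300:365]=1
M&=(X[...,2]>.078)&(X[...,2]<.1)&(d>0)
q=X[M]; print(len(q),cv2.minAreaRect(q[:,:2].astype(np.float32)),q[:,2].max())
M=(X[...,2]>.072)&(X[...,2]<.1)&(np.hypot(X[...,0]-.513,X[...,1]+.226)<.045)&(d>0); print("sp",X[M].mean(0))
p,d,c,P=shot("top"); X=cloud(d,c,P); print("cover",X[255,223],X[170,210])
D0=np.load("pics/top0.npz")["d"]; 
for n,b in(("ear",(335,412,108,190)),("push",(432,552,203,258))):
    print(n,np.median(abs(d-D0)[b[2]:b[3],b[0]:b[1]]),(abs(d-D0)[b[2]:b[3],b[0]:b[1]]>.02).mean())
E
```

```text
time: 23.4
tool_pos: [0.5057, -0.3169, 0.2333]
tool_rot: [-1.8, 1.568, 2.472]
contact_force: [0.6, 0.2, -0.2]
opening: 0.0598
806 ((0.5049384236335754, -0.3186912536621094), (0.05394144728779793, 0.01246106717735529), 67.06559753417969) 0.09137907653269134
sp [ 0.51717174 -0.22256616  0.08124012]
cover [0.4975273  0.0715098  0.16292495] [0.679773   0.10162619 0.16156209]
ear 0.00194484 0.006968641114982578
push 0.5323653 0.8025757575757576
```

View pics/w6.png

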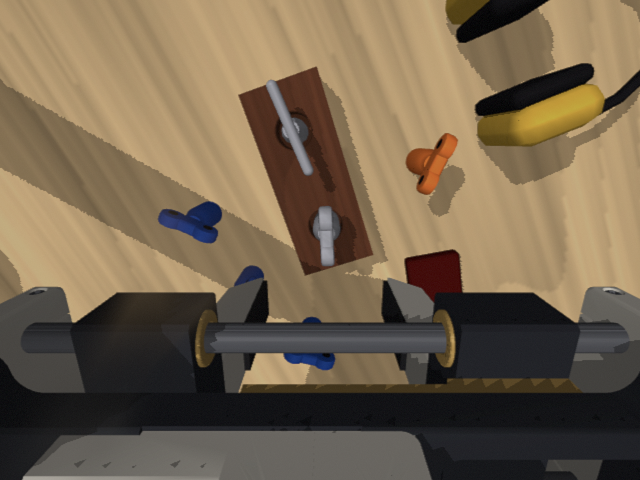

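The final wrist view shows the key upright in its pocket at about (326,235). The spanner at (290,125) and the push-block corner at (433,270) look as they did in the first wrist view.

```bash
python3 -c "
from cell import *
print(hand_in())"
```

```text
the job is handed in; nothing more can be done
None
```

The panel key went into the lock and turned it to its locked stop. It is back upright in its own pocket, and I handed the job in at about 23.5 s of the 70 s. The interface reports no verdict.

- **Seating:** I lined the key up with the blade angle seen in the wrist camera (about 14°). It dropped to the pocket floor with only a few newtons of contact, so I did not need to rock it back and forth.
- **Locking:** The torque climbed to 0.5 N m at the stop. After I lifted the key off, the blade had turned 89.8° (13.9° to 104.1° axis angle), which agrees with the locked stop.
- **Key in the block:** It is within about 1 mm of where it started horizontally. The top measured 91 mm above the bench, the same as at the start (89 mm from the given sizes).
- **Cover:** It is shut; its height in the top view is within 1–2 mm of the start.
- **Things to leave alone:** The ear defenders are unchanged in the top view and the spanner looks unmoved in the wrist view.
- **Check that failed:** The arm hid the push block in the last top-view comparison, so that reading says nothing. I could only see one corner of the push block in the wrist picture, and it looks in the same place.

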